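# Locate a pump cover blank in a drill jig on two dowels and an end stop

### The job

Load the aluminium pump cover blank into the drill jig: lay it flat on the jig's bed, boss up, two finger-breadths clear of the end stop, push its long side up against both dowel pins, then slide it along them until its end meets the end stop's two brass buttons (the stop has been set by hand, so feel for it). Press it home against both dowels and the stop at once for a moment with a gentle force of about 10 N (over 20 N on a pin or the stop would spoil them), then let go and leave it seated, with the other things on the table undisturbed.

Things in the scene. Friction and masses are not known exactly. Their poses are not given: they have to be found in the camera images.
- cover: Loose aluminium pump cover blank, 0.4 to 0.8 kg: plate 80 (its x) x 140 (its y) x 16 mm (z) with square sides; in the middle of its top a round upright boss 34 mm in diameter, 30 mm high (top 46 mm above the underside), to grip from above. Origin: centre of the underside; z up. Starts flat on the table.
- jig: Drill jig, fixed, turned up to 0.35 rad: blue base 160 (its x) x 250 (its y) x 12 mm; its steel bed is 20 mm above the table, x -64 to +71, y -113 to +93 mm. Two dowels on its +x side (away from the robot), end stop at its +y end (robot's left). Home: cover's origin at jig x 0, y -18 to 0 (see end_stop), z 20 mm, its y along jig y (either way round). Origin: centre of the underside.
- dowel_right: Steel dowel pin 12 mm in diameter, rising 14.5 mm above the bed, at jig x +46, y -56 mm. Origin: centre of its foot, on the bed. The cover's long side bears on its -x side. Rigid: force climbs by 10 N or more in a fraction of a millimetre, so approach at about 10 mm/s or slower and stop by force.
- dowel_left: The other dowel pin, same size, at jig x +46, y +30 mm. Origin: centre of its foot, on the bed.
- end_stop: End stop: dark fixed slideway, 48 mm wide, up to 21 mm high. In it a red head (34 mm wide, 16 mm high), clamped for the batch, with two brass buttons facing jig -y. Origin: on the bed at jig x 0, y +70 mm. The head was set by hand: its button faces stand 0 to 18 mm from this origin towards jig -y, which is not measured: feel for it. Rigid.
- seat_pin (a joint): Sensing pin, 5 mm in diameter, between the two brass buttons: it sticks out 2 mm in front of them and is pushed in by the cover's end against a weak spring (0.3 N). Travel in m: 0 free, 0.002 when the cover touches the buttons. The reading is as noisy as the poses.
- tape_blue: Bystander, leave it alone: blue masking tape roll, 94 mm across, 25 mm high, lying flat. Origin: centre of its underside.
- weight_0: Bystander, leave it alone: brass-coloured knobbed calibration weight, 32 mm across, 34 mm high. Origin: centre of its underside.
- bottle_oil: Bystander, leave it alone: brown bottle with a black cap, 52 mm across, 109 mm high. Origin: centre of its underside.
- sample_cup_0: Bystander, leave it alone: white sample cup with a red lid, 60 mm across, 54 mm high. Origin: centre of its underside.
- screwdriver_yellow: Bystander, leave it alone: screwdriver with a yellow handle, 154 mm long, lying down. Origin: centre of its underside.

How it is judged (in metres and radians):
On the way, in this order (a step that is already met when the one before it is completed fails the run):
1. the cover lies flat on the bed, against both dowels, not yet touching the end stop (angle between cover's own z axis and vertical below 0.04 rad and z of cover in the frame of jig between 0.0175 and 0.0225 m and contact force between cover and dowel_right above 0.3 N and contact force between cover and dowel_left above 0.3 N and contact force between cover and end_stop below 0.01 N), for 0.1 s.
2. the cover is pressed against both dowels and the end stop at once (at least 0.5 N on each dowel and 2 N on the stop) (angle between cover's own z axis and vertical below 0.04 rad and z of cover in the frame of jig between 0.0175 and 0.0225 m and contact force between cover and dowel_right above 0.5 N and contact force between cover and dowel_left above 0.5 N and contact force between cover and end_stop above 2 N), for 0.3 s.
At the end, for the whole second after the job is handed in: The cover lies still and flat on the bed (underside within 2.5 mm of it, tilt under 0.04 rad), boss up, its long side within 1.5 mm of the dowels and its end within 1.5 mm of the end stop's buttons (sensing pin pushed in by at least 0.5 mm of its 2 mm), square to the jig within 0.02 rad (angle between cover's own z axis and vertical below 0.04 rad and z of cover in the frame of jig between 0.0175 and 0.0225 m and x of cover in the frame of jig between -0.0015 and 0.0015 m and value of joint seat_pin above 0.0005 m and angle between the y axis of cover and the y axis of jig, either way round below 0.02 rad and linear speed of cover below 0.01 m/s); the robot touches nothing.
It fails at once if more than 20 N between the cover and a dowel or the end stop (contact force between cover and dowel_right above 20 N or contact force between cover and dowel_left above 20 N or contact force between cover and end_stop above 20 N).
It fails at once if a bystander was moved by more than 20 mm (distance of any of tape_blue, weight_0, bottle_oil, sample_cup_0, screwdriver_yellow from where it was at the start of the episode above 0.02 m).
It also fails if it takes over 54 s, if anything falls off the work surface, if the arm or the gripper's body presses on something with over 40 N, if the wrist force passes 120 N, or if a joint passes its speed limit or range.

### The arm

A 6-joint arm with a two-finger parallel gripper is mounted at the origin on a cart in front of the work surface, level with it; the furniture and walls round the work are solid. World frame = base frame: x ahead of the robot, y to its left, z up, the work surface at z = 0. Lengths are in mm, angles in rad, forces in N, time in s.
With the tool pointing down it reaches from about 400 to 925 mm from the base axis. Payload 12.5 kg.
Tool frame: the origin (TCP) lies midway between the tips of the shut fingers; the grasp point (between the pads) lies 19 mm behind it (env.tcp_to_grasp is the distance from the TCP to the grasp point, in mm); z points along the fingers, y is the line along which they close (so a half turn about z gives the same grasp; the last joint's range is limited). The gripper opens to 95 mm and grips with 3 to 60 N. Pads are 20 mm wide; open, the fingers measure 119 mm over their backs; the gripper's body (75 mm by 180 mm) begins 59 mm behind the grasp point.
Start: joints at [1.238, 0.491, 1.559, -0, 1.092, -0.106], TCP at [140.519, 609.017, 214.661] pointing down, gripper open.
Joint ranges: [-3.1, 3.1], [-0.84, 2.19], [0.05, 2.79], [-1.13, 4.28], [0.06, 2.93], [-2.69, 2.69]. Speed limits (rad/s): [2.22, 2.22, 2.79, 3.14, 3.14, 3.14].

### API

Orientations are given as [roll, pitch, yaw] about the fixed x, y, z axes, in that order (R = Rz(yaw) Ry(pitch) Rx(roll)).
In Python, from cell import env gives the robot as it stands. The module is installed in compiled form; this text tells all that it offers.
- The arm moves only by the tool step_arm, never from a script. Its argument "plan" is a list that holds one entry, the list of rows, each a list of 5 numbers: the shift along the tool's x, y, z in mm, then the turn about the tool's z in degrees, then the opening, from -1 (shut) to 1 (fully open). A call has 1 to 8 rows; each row is the pose to reach, as a shift and turn from the pose commanded when the call began, along the tool's axes at that moment; what a row does not reach only later rows make up. A row lasts 1/12 s, in which the tool goes at most 41.7 mm and 7.16 degrees, less where a joint would pass 70% of its speed; a pose out of reach is approached as far as the arm can. A call with a gripper value outside its range is refused whole. The fingers move at their own pace and stop on an object; the grip force is fixed at half the most. Time passes only in rows, so rows that repeat a pose let the fingers close. It gives the time, the measured TCP pose, the force, the opening and the grip force at its end, in the units of the state.
- env.state(): the state, without advancing time (a new reading comes with each control period).
- env.read_camera(name): name is "side" or "top" or "wrist"; returns the picture (384x512x3 uint8, blue, green, red); there is no depth.
- env.get_calibration(name): a dict with "K" (3x3 intrinsics, pixels), "extrinsics" (4x4, takes a point from world to camera coordinates). Camera axes: x right, y up, looking along -z (the intrinsics and any distortion apply to the point x, -y, -z); pixel columns grow to the right and rows downward; lengths in mm; the calibration is good to about 2 mm. The wrist camera is an equidistant fisheye: a pixel r from the principal point sees the ray r / f radians off the axis. A picture is of the moment at which its call begins: read the wrist's pose just before it. get_calibration takes no time and is no camera call; for the wrist camera it gives the pose at the moment of the call.
- env.job_done(): hands the job in; it is judged then, once.
The state is a dict: "t": time; "joints": joint angles; "qvel": joint speeds; "tau": joint torques, N m; "eef_pos": TCP position; "tcp_rot": TCP orientation; "ft_force": force on the tool from outside, world axes, zero at the start; "moment": the same for the moment, N m; "opening": opening from 0.0 (shut) to 1.0 (fully open); "grip_force": force on a finger pad.
Only numpy, scipy, OpenCV 4.12 (cv2) and the standard library are available. Lean on these libraries where they do the work, as an engineer would, in place of code of your own. Each camera call takes 0.05 s, during which the arm holds its last target. There are 200 camera calls.

## Working session

There is one attempt and no reset: what is moved stays moved. The work goes in short steps, Python scripts to look and compute and a tool call to move; the robot and the scene stay as the last step left them, time stands still between calls to the robot, and variables do not carry over. Pictures are saved under pics/ and viewed, at most 10 in all, crops included, and the job is handed in when it is done.

Besides the shell and the picture viewer there is one more tool, called as name([rows], argument=value, ...), one row to a line, values as JSON. step_arm: Moves the arm, as the interface text tells. Its arguments: {"type":"object","properties":{"plan":{"type":"array"}},"required":["plan"]}

```bash
mkdir -p pics
python3 - <<'E'
from cell import env
import cv2,numpy as np
s=env.state();print(s)
for n in("side","top"):
    im=env.read_camera(n);cv2.imwrite(f"pics/{n}.png",im);c=env.get_calibration(n);print(n,c)
E
```

```text
{'t': 0.0, 'joints': array([ 1.23841640e+00,  4.91534394e-01,  1.55944657e+00, -2.27360009e-05,
        1.09169488e+00, -1.05608489e-01]), 'qvel': array([ 0.00010131, -0.00230184, -0.00018012, -0.0005309 ,  0.00148813,
        0.00038018]), 'tau': array([-9.53935751e-05, -6.12639070e+01, -2.58184719e+01,  6.92586112e-02,
        4.82360681e-02, -1.03970715e-04]), 'eef_pos': array([140.42941495, 608.7707599 , 214.07837597]), 'tcp_rot': array([-3.14051337e+00, -9.41290619e-05,  2.91483166e+00]), 'ft_force': array([-0.79194212, -0.24386376,  0.23513893]), 'moment': array([0.03450012, 0.00944527, 0.00801071]), 'grip_force': 0.0, 'opening': 0.9967856705155396}
side {'K': array([[381.9885015 ,   0.        , 247.93939296],
       [  0.        , 381.9885015 , 189.12821193],
       [  0.        ,   0.        ,   1.        ]]), 'extrinsics': array([[ 9.41464925e-01, -3.36922252e-01, -1.12779313e-02,
        -4.91641662e+02],
       [ 1.68049109e-01,  4.40054059e-01,  8.82106525e-01,
        -1.71984716e+02],
       [-2.92238418e-01, -8.32367600e-01,  4.70914946e-01,
        -7.61043305e+02],
       [ 0.00000000e+00,  0.00000000e+00,  0.00000000e+00,
         1.00000000e+00]])}
top {'K': array([[496.21030921,   0.        , 257.81817626],
       [  0.        , 496.21030921, 192.71240917],
       [  0.        ,   0.        ,   1.        ]]), 'extrinsics': array([[ 1.67399196e-02, -9.99839807e-01,  6.33526624e-03,
         3.84881240e+01],
       [ 9.88484516e-01,  1.75021865e-02,  1.50306468e-01,
        -5.81737524e+02],
       [-1.50393271e-01,  3.74619439e-03,  9.88619153e-01,
        -1.21543689e+03],
       [ 0.00000000e+00,  0.00000000e+00,  0.00000000e+00,
         1.00000000e+00]])}
```

View pics/top.png

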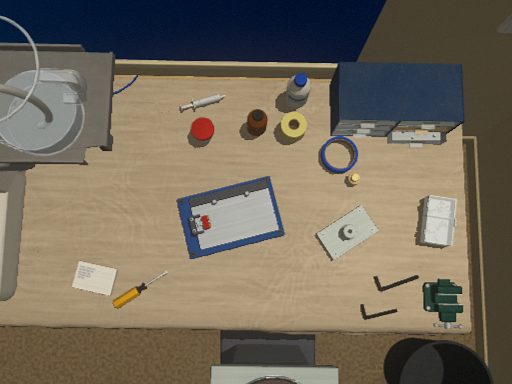

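View pics/side.png

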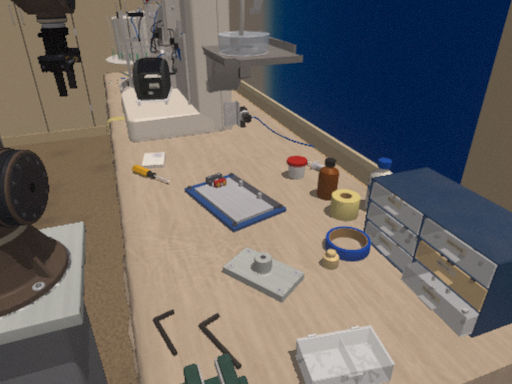

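The top view shows the jig at about (231,217) px, with its stop on the left and the dowels at (214,201) and (247,193). The cover is at (347,232), with its boss at (349,231). The weight at (354,180) and the tape at (339,155) lie nearby. The side view agrees with this.

```bash
cat > h.py <<'E'
from cell import env
import cv2,numpy as np
def ray(cal,uv,fish=False):
    K,E=cal["K"],cal["extrinsics"];x=(uv[0]-K[0,2])/K[0,0];y=(uv[1]-K[1,2])/K[1,1]
    if fish:
        r=np.hypot(x,y);k=np.sin(r)/max(r,1e-9);d=np.array([x*k,-y*k,-np.cos(r)])
    else: d=np.array([x,-y,-1.])
    R=E[:3,:3];return -R.T@E[:3,3],R.T@d
def onz(cal,uv,z,fish=False):
    o,d=ray(cal,uv,fish);return o+d*(z-o[2])/d[2]
def proj(cal,p,fish=False):
    q=cal["extrinsics"][:3]@np.append(p,1);q=np.array([q[0],-q[1],-q[2]]);K=cal["K"]
    if fish:
        n=np.hypot(q[0],q[1]);t=np.arctan2(n,q[2]);m=q[:2]/n*t
    else: m=q[:2]/q[2]
    return m*[K[0,0],K[1,1]]+K[:2,2]
def rectw(P):
    (c,(w,h),a)=cv2.minAreaRect(P.astype(np.float32));
    if w<h: w,h,a=h,w,a+90
    return np.round(c,1),round(w,1),round(h,1),round((a+90)%180-90,2)
E
python3 - <<'E'
from h import *
im=cv2.imread("pics/top.png");cal=env.get_calibration("top");hsv=cv2.cvtColor(im,cv2.COLOR_BGR2HSV)
def big(m,x0,y0,x1,y1):
    k=np.zeros_like(m);k[y0:y1,x0:x1]=m[y0:y1,x0:x1]
    k=cv2.morphologyEx(k,cv2.MORPH_OPEN,np.ones((2,2)))
    c=max(cv2.findContours(k,0,2)[0],key=cv2.contourArea);return c[:,0]
m=cv2.inRange(hsv,(95,110,30),(130,255,255));c=big(m,165,165,300,270)
print("jig",rectw(np.array([onz(cal,p,12)[:2] for p in c])))
m=cv2.inRange(hsv,(30,0,90),(110,90,255))|cv2.inRange(hsv,(0,0,90),(180,45,255));c=big(m,305,195,390,270)
print("cover",rectw(np.array([onz(cal,p,16)[:2] for p in c])))
cv2.imwrite("pics/z.png",cv2.resize(im[165:275,165:395],None,fx=3.4,fy=3.4,interpolation=cv2.INTER_CUBIC))
print("boss",onz(cal,(349,230.5),46))
for n,p in(("tape",(339,155)),("weight",(354,180))):print(n,onz(cal,p,20))
E
```

```text
jig (array([519.3, 117.4]), 245.3, 157.2, -74.57)
cover (array([ 485.1, -185.2]), 140.8, 79.8, -56.64)
boss [ 488.88693736 -181.68917046   46.        ]
tape [ 688.28708415 -162.53927602   20.        ]
weight [ 622.46752496 -201.04792512   20.        ]
```

View pics/z.png

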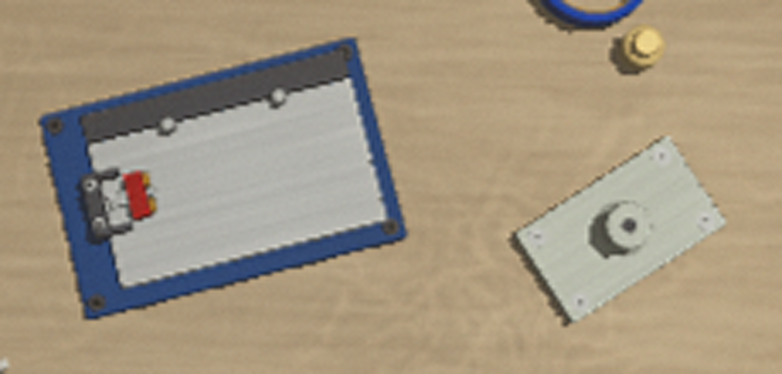

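The cover's long side is turned about 18° from the jig, which has a yaw of about 15.4°. The measured sizes match the given ones. I'm moving over the cover now, by way of an outer waypoint.

step_arm([
  [[-420,-220,0,44,1],[-420,-220,0,44,1],[-420,-220,0,44,1],[-420,-220,0,44,1],[-420,-220,0,44,1],[-420,-220,0,44,1],[-420,-220,0,44,1],[-420,-220,0,44,1]],
])

```text
t: 0.77
eef_pos: [394.6, 390.3, 214.6]
tcp_rot: [-3.141, -0.0, 2.145]
ft_force: [1.2, 1.6, 1.0]
opening: 0.999
grip_force: 0.0
```

```bash
cat >> h.py <<'E'
def to(x,y,z=None,yaw=None):
    s=env.state();p=s["eef_pos"];a=s["tcp_rot"][2];d=np.array([x,y])-p[:2]
    print("t",round(s["t"],2),"pos",p.round(1),"yaw",round(np.degrees(a),2),"F",s["ft_force"].round(2))
    print("shift",round(d@[np.cos(a),np.sin(a)],1),round(d@[np.sin(a),-np.cos(a)],1),None if z is None else round(p[2]-z,1),None if yaw is None else round((np.degrees(a)-yaw+180)%360-180,2))
E
python3 -c "
from h import *
to(487,-184,200,123.4)"
```

```text
t 0.77 pos [394.6 390.3 214.6] yaw 122.91 F [1.2  1.55 1.  ]
shift -532.3 -234.4 14.6 -0.49
```

step_arm([
  [[-532,-234,14,0,1],[-532,-234,14,0,1],[-532,-234,14,0,1],[-532,-234,14,0,1],[-532,-234,14,0,1],[-532,-234,14,0,1],[-532,-234,14,0,1],[-532,-234,14,0,1]],
])

```text
t: 1.43
eef_pos: [446.9, 61.1, 206.6]
tcp_rot: [3.141, -0.0, 2.147]
ft_force: [1.0, 0.4, -0.1]
opening: 1.001
grip_force: 0.0
```

```bash
python3 -c "
from h import *
to(487,-184,200,123.4)"
```

```text
t 1.43 pos [446.9  61.1 206.6] yaw 123.02 F [ 0.97  0.35 -0.1 ]
shift -227.4 -99.9 6.6 -0.38
```

```bash
python3 -c "
from h import *
import pickle
c=env.get_calibration('wrist');im=env.read_camera('wrist');cv2.imwrite('pics/wj.png',im);pickle.dump(c,open('wj.pkl','wb'))
to(487,-184,200,123.4)"
```

```text
t 1.48 pos [448.2  55.5 206.3] yaw 122.82 F [ 1.88 -2.53 -0.25]
shift -222.3 -97.2 6.3 -0.58
```

step_arm([
  [[-228,-99,6,0,1],[-228,-99,6,0,1],[-228,-99,6,0,1],[-228,-99,6,0,1],[-228,-99,6,0,1],[-228,-99,6,0,1],[-228,-99,6,0,1],[-228,-99,6,0,1]],
])

```text
t: 2.15
eef_pos: [488.0, -183.7, 199.9]
tcp_rot: [-3.141, -0.001, 2.143]
ft_force: [0.2, 0.9, -0.1]
opening: 0.996
grip_force: 0.0
```

```bash
python3 -c "
from h import *
import pickle
c=env.get_calibration('wrist');im=env.read_camera('wrist');cv2.imwrite('pics/wc.png',im);pickle.dump(c,open('wc.pkl','wb'))
to(487,-184,20,123.4);print(c)
a=cv2.imread('pics/wj.png');cv2.imwrite('pics/both.png',cv2.resize(np.hstack([a,im]),(800,300)))"
```

```text
t 2.2 pos [ 487.8 -182.3  200.1] yaw 122.91 F [-0.81 -0.15 -0.71]
shift -1.0 -1.6 180.1 -0.49
{'K': array([[297.31863964,   0.        , 252.12719953],
       [  0.        , 297.31863964, 195.08232107],
       [  0.        ,   0.        ,   1.        ]]), 'extrinsics': array([[ 8.40989897e-01,  5.41049451e-01, -1.21878427e-03,
        -3.11396896e+02],
       [-5.19469752e-01,  8.06813144e-01, -2.81431567e-01,
         4.29559818e+02],
       [-1.51285064e-01,  2.37314226e-01,  9.59580527e-01,
        -2.60185562e+02],
       [ 0.00000000e+00,  0.00000000e+00,  0.00000000e+00,
         1.00000000e+00]])}
```

View pics/both.png

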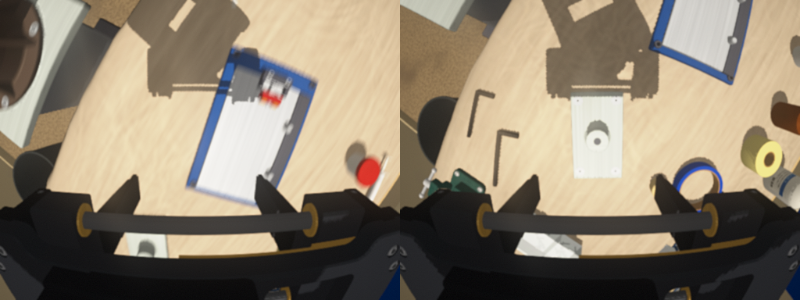

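The left frame (jig) is motion-blurred. The right frame shows the cover plate at about original px (221–284, 122–227), with the boss at about (253,176). I'll measure the cover from it.

Run:
```python
from h import *
import pickle
im=cv2.imread('pics/wc.png');c=pickle.load(open('wc.pkl','rb'));hsv=cv2.cvtColor(im,cv2.COLOR_BGR2HSV)
m=cv2.inRange(hsv,(0,0,110),(180,45,255))|cv2.inRange(hsv,(35,0,110),(110,100,255));k=np.zeros_like(m);k[100:245,195:310]=m[100:245,195:310]
k=cv2.morphologyEx(k,cv2.MORPH_OPEN,np.ones((3,3)))
ct=max(cv2.findContours(k,0,2)[0],key=cv2.contourArea)[:,0];print(cv2.boundingRect(ct))
print(rectw(np.array([onz(c,p,16,True)[:2] for p in ct])))
z=im[100:245,190:320].copy();cv2.imwrite('pics/wz.png',cv2.resize(np.hstack([z,cv2.cvtColor(k[100:245,190:320],8)]),None,fx=3,fy=3))
```

```text
(218, 117, 68, 112)
(array([ 487.6, -182.2]), 140.3, 80.6, -56.72)
```

View pics/wz.png

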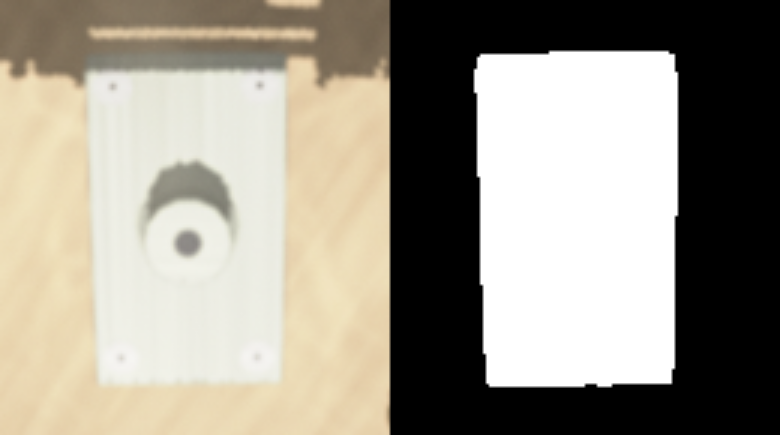

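The mask gives a clean cover centre of (487.6, -182.2), size 140×80 and y axis at 123.3°. The tool is already above it, so I'm descending and gripping.

step_arm([
  [[0,0,40,-0.4,1],[0,0,80,-0.4,1],[0,0,120,-0.4,1],[0,0,150,-0.4,1],[0,0,168,-0.4,1],[0,0,178,-0.4,1],[0,0,178,-0.4,1],[0,0,178,-0.4,0]],
])

```text
t: 2.87
eef_pos: [488.5, -181.4, 23.1]
tcp_rot: [3.142, -0.0, 2.155]
ft_force: [-0.5, -0.0, -0.4]
opening: 0.968
grip_force: 0.0
```

step_arm([
  [[0,0,0,0,-1],[0,0,0,0,-1],[0,0,0,0,-1],[0,0,0,0,-1],[0,0,0,0,-1]],
])

```text
t: 3.28
eef_pos: [488.4, -182.2, 23.1]
tcp_rot: [3.141, 0.001, 2.154]
ft_force: [0.3, -0.6, 0.3]
opening: 0.636
grip_force: 0.0
```

step_arm([
  [[0,0,0,0,-1],[0,0,0,0,-1],[0,0,0,0,-1],[0,0,0,0,-1],[0,0,0,0,-1],[0,0,0,0,-1],[0,0,0,0,-1]],
])

```text
t: 3.87
eef_pos: [488.1, -182.1, 22.5]
tcp_rot: [-3.141, -0.0, 2.154]
ft_force: [-2.3, -0.6, 0.6]
opening: 0.351
grip_force: 30.0
```

step_arm([
  [[0,0,-20,0,-1],[0,0,-60,0,-1],[0,0,-100,0,-1],[0,0,-130,0,-1],[0,0,-130,0,-1],[0,0,-130,0,-1]],
])

```text
t: 4.37
eef_pos: [488.3, -182.0, 152.9]
tcp_rot: [3.141, 0.001, 2.154]
ft_force: [-0.8, 0.7, -8.1]
opening: 0.35
grip_force: 30.0
```

Run:
```python
from h import *
print(env.state()["opening"],env.state()["grip_force"])
a=np.radians(15.43);j=np.array([519.3,117.4])
print("goal for jig (0-10,-45)")
g=j+np.array([[np.cos(a),-np.sin(a)],[np.sin(a),np.cos(a)]])@[-8,-30];print(g);to(*g,150,105.43)
```

```text
0.3502076224426859 29.99775767326355
goal for jig (0-10,-45)
[519.57017659  86.35282614]
t 4.37 pos [ 488.3 -182.   152.9] yaw 123.4 F [-0.77  0.72 -8.07]
shift 206.8 173.9 2.9 17.97
```

The cover is gripped and weighs about 0.8 kg. I'll stop short of the jig so the wrist camera can measure it.

step_arm([
  [[15,26,0,6,-1],[33,60,0,12,-1],[53,95,0,18,-1],[68,120,0,18,-1],[73,130,0,18,-1],[73,130,0,18,-1],[73,130,0,18,-1],[73,130,0,18,-1]],
])

```text
t: 5.03
eef_pos: [555.6, -50.1, 151.0]
tcp_rot: [-3.139, -0.001, 1.84]
ft_force: [0.1, -0.8, -7.2]
opening: 0.351
grip_force: 30.0
```

```bash
python3 -c "
from h import *
import pickle
to(557,-49,150,105.4)
c=env.get_calibration('wrist');im=env.read_camera('wrist');cv2.imwrite('pics/w3.png',im);pickle.dump(c,open('w3.pkl','wb'))
a=np.radians(15.43);R=np.array([[np.cos(a),-np.sin(a)],[np.sin(a),np.cos(a)]])
for p in((-80,-125,12),(80,-125,12),(80,125,12),(-80,125,12),(46,-56,34.5),(46,30,34.5),(0,52,30),(0,70,30)):
  print(p,proj(c,np.append(np.array([519.3,117.4])+R@p[:2],p[2]),True).round(1))
cv2.imwrite('pics/w3z.png',cv2.resize(im[:300,130:430],None,fx=2,fy=2,interpolation=2))"
```

```text
t 5.03 pos [555.6 -50.1 151. ] yaw 105.4 F [ 0.12 -0.76 -7.21]
shift 0.7 1.6 1.0 0.0
(-80, -125, 12) [185.4 143.4]
(80, -125, 12) [335.8 143.7]
(80, 125, 12) [330.9 -66.1]
(-80, 125, 12) [188.8 -67.6]
(46, -56, 34.5) [309.8  75.1]
(46, 30, 34.5) [308.4  -6.7]
(0, 52, 30) [261.2 -25.7]
(0, 70, 30) [261.  -40.1]
```

View pics/w3z.png

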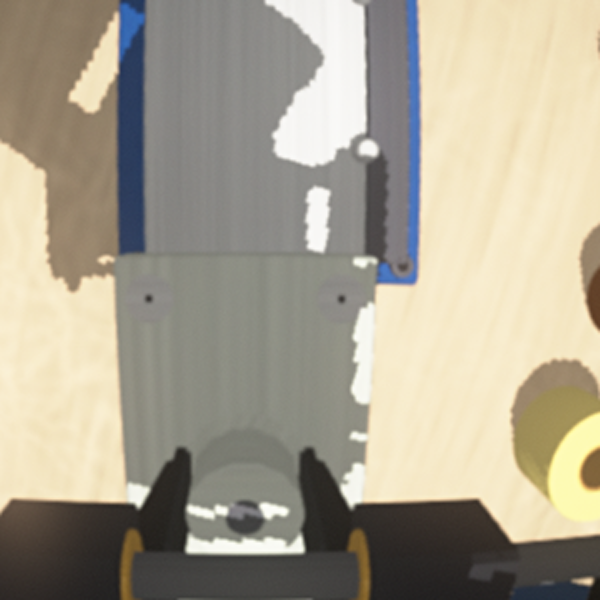

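The near end of the jig is seen straight ahead, with the right dowel's top at about (314,74.5). I predicted (310,75), so the jig is about 4 mm further in +x. I'll refine with edge lines.

Run:
```python
from h import *
import pickle
im=cv2.imread('pics/w3.png');c=pickle.load(open('w3.pkl','rb'));hsv=cv2.cvtColor(im,cv2.COLOR_BGR2HSV)
m=cv2.inRange(hsv,(100,130,40),(130,255,255))
L=[];R=[]
for r in range(2,125,3):
    a=np.flatnonzero(m[r,170:230]);b=np.flatnonzero(m[r,320:350])
    if len(a):L.append(onz(c,(170+a[0]-.5,r),12,True)[:2])
    if len(b):R.append(onz(c,(320+b[-1]+.5,r),12,True)[:2])
for n,P in(("L",L),("R",R)):
    P=np.array(P);v=cv2.fitLine(P.astype(np.float32),cv2.DIST_HUBER,0,.01,.01)[:,0];ang=np.degrees(np.arctan2(v[1],v[0]))%180;print(n,len(P),ang,v[2:])
    n_=np.array([np.cos(np.radians(ang-90)),np.sin(np.radians(ang-90))]);print(" x offset along normal",v[2:]@n_)
print("dowelR",onz(c,(314,74.5),34.5,True)," lowerR corner",onz(c,(338.5,142),12,True))
# cover far edge as held: z of underside
print("cover far corners", [onz(c,(p[0]/2+130,p[1]/2),151-22.5+16,True).round(1) for p in((116,256),(378,257))], env.state()["eef_pos"])
t=cv2.imread('pics/top.png');ct=env.get_calibration('top')
h=cv2.cvtColor(t,cv2.COLOR_BGR2HSV);print("head front (top)",onz(ct,(155/3.4+165,195/3.4+165),30))
g=cv2.cvtColor(im,6)[55:95,290:335];_,b=cv2.threshold(g,225,255,0);M=cv2.moments(b,True);print("dowel px",M['m10']/M['m00']+290,M['m01']/M['m00']+55,M['m00'])
```

```text
L 38 106.918 [455.66217   71.435745]
 x offset along normal 456.7301
R 41 105.32102 [611.6504  88.3985]
 x offset along normal 613.2699
dowelR [582.29400796  77.55544613  34.5       ]  lowerR corner [632.01495537  20.88443504  12.        ]
cover far corners [array([500.7,   7.2, 144.5]), array([576.5,  27.8, 144.5])] [555.75451801 -50.38513073 151.41413694]
head front (top) [504.78665908 167.18518963  30.        ]
dowel px 300.1820128479657 65.64453961456103 467.0
```

```bash
python3 -c "
from h import *
to(523.6,83.6,60,105.4)"
```

```text
t 5.08 pos [555.8 -50.4 151.4] yaw 105.36 F [-0.14 -0.73 -7.7 ]
shift 137.7 4.5 91.4 -0.04
```

step_arm([
  [[20,1,0,0,-1],[50,2,5,0,-1],[85,3,20,0,-1],[115,4,45,0,-1],[132,4,65,0,-1],[138,4,80,0,-1],[138,4,90,0,-1],[138,4,90,0,-1]],
])

```text
t: 5.75
eef_pos: [523.0, 83.7, 60.9]
tcp_rot: [-3.139, -0.001, 1.839]
ft_force: [-0.2, -0.0, -7.5]
opening: 0.353
grip_force: 30.0
```

```bash
python3 -c "
from h import *
to(523.6,83.6,43.5,105.4)
im=env.read_camera('wrist');cv2.imwrite('pics/w4.png',im)
ce=env.get_calibration('top');print(proj(ce,[523,84,40]));cv2.imwrite('pics/t4.png',env.read_camera('top'))
t=cv2.imread('pics/t4.png')[160:280,170:300];cv2.imwrite('pics/m4.png',np.hstack([cv2.resize(im[:300,106:406],(400,400)),cv2.resize(t,(400,400),interpolation=2)]))"
```

```text
t 5.75 pos [523.   83.7  60.9] yaw 105.38 F [-0.16 -0.   -7.54]
shift -0.3 0.5 17.4 -0.02
[243.38168164 215.37308874]
```

View pics/m4.png

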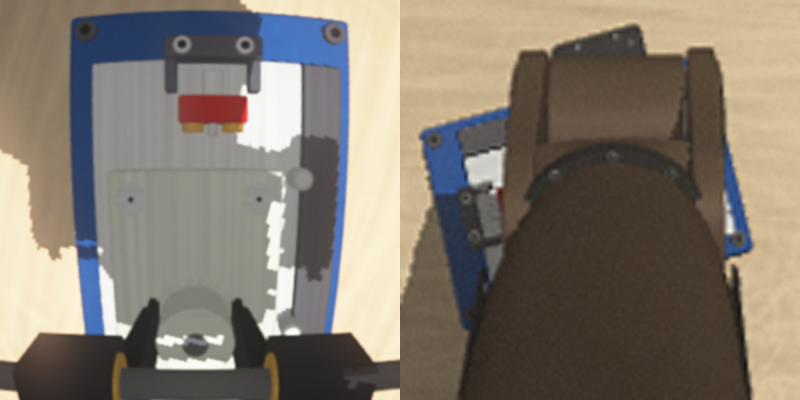

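The view shows the cover's far edge at row 170 and the left dowel at (300,179). The brass buttons are at about (195/232,127), all in display px.

Run:
```python
from h import *
c=env.get_calibration('wrist');a=np.radians(15.4);R=np.array([[np.cos(a),-np.sin(a)],[np.sin(a),np.cos(a)]])
s=env.state()["eef_pos"]
def f(n,u,v,z):
    p=onz(c,(u*.75+106,v*.75),z,True);print(n,p.round(1),"rel TCP in jig axes",((p[:2]-s[:2])@R).round(1),"jig est",((p[:2]-[522,119.5])@R).round(1))
f("dowelL",300,179,34.5);f("dowelR",291,323,34.5);f("btn",195,131,28);f("btn2",232,131,28);f("coverL",109,170,s[2]-6.5);f("coverR",280,170,s[2]-6.5)
f("baseTL",71,22,12);f("baseTR",349,22,12)
```

```text
dowelL [559.6 160.1  34.5] rel TCP in jig axes [54.4 64.5] jig est [47.  29.1]
dowelR [581.3  82.9  34.5] rel TCP in jig axes [ 54.8 -15.6] jig est [ 47.4 -51. ]
btn [501.8 168.5  28. ] rel TCP in jig axes [ 0.9 88. ] jig est [-6.5 52.6]
btn2 [519.9 173.6  28. ] rel TCP in jig axes [19.8 88.2] jig est [12.4 52.7]
coverL [469.2 141.1  56.3] rel TCP in jig axes [-37.8  70.2] jig est [-45.2  34.8]
coverR [543.3 161.3  56.3] rel TCP in jig axes [39. 70.] jig est [31.7 34.6]
baseTL [415.5 215.9  12. ] rel TCP in jig axes [-69.7 156.6] jig est [-77.1 121.2]
baseTR [569.3 260.6  12. ] rel TCP in jig axes [ 90.5 158.9] jig est [ 83.1 123.5]
```

The gap to the dowels is about 8.5 mm and to the buttons about 18 mm, and the cover's end lies 5 mm past the left dowel. I'm lowering it onto the bed.

step_arm([
  [[0,0,8,0,-1],[0,0,14,0,-1],[0,0,16,0,-1],[0,0,17,0,-1],[0,0,17.5,0,-1],[0,0,18,0,-1],[0,0,18,0,-1]],
])

```text
t: 6.43
eef_pos: [523.9, 84.5, 44.7]
tcp_rot: [3.141, -0.0, 1.84]
ft_force: [-0.5, 0.1, -8.3]
opening: 0.354
grip_force: 30.0
```

step_arm([
  [[0,0,0.5,0,-1],[0,0,1,0,-1],[0,0,1.5,0,-1],[0,0,1.5,0,-1],[0,0,1.5,0,-1]],
])

```text
t: 6.85
eef_pos: [523.8, 84.5, 43.1]
tcp_rot: [3.141, -0.0, 1.84]
ft_force: [-0.9, -0.5, -7.4]
opening: 0.351
grip_force: 30.0
```

step_arm([
  [[0,0,0.4,0,-1],[0,0,0.8,0,-1],[0,0,0.8,0,-1],[0,0,0.8,0,-1]],
])

```text
t: 7.18
eef_pos: [523.9, 84.5, 42.6]
tcp_rot: [3.141, 0.0, 1.84]
ft_force: [-2.7, 0.1, 1.5]
opening: 0.352
grip_force: 30.0
```

It's on the bed. Next I push towards the dowels along tool +y.

step_arm([
  [[0,0.8,0,0,-1],[0,1.6,0,0,-1],[0,2.4,0,0,-1],[0,3.2,0,0,-1],[0,4,0,0,-1],[0,4.8,0,0,-1],[0,5.4,0,0,-1],[0,5.4,0,0,-1]],
])

```text
t: 7.85
eef_pos: [529.3, 86.0, 42.6]
tcp_rot: [3.141, 0.0, 1.84]
ft_force: [-2.5, -0.9, 4.9]
opening: 0.351
grip_force: 30.0
```

```bash
cat >> h.py <<'E'
def f():
    s=env.state();a=np.radians(15.4);F=s["ft_force"];R=np.array([[np.cos(a),-np.sin(a)],[np.sin(a),np.cos(a)]])
    print("t",round(s["t"],2),"jig xy",((s["eef_pos"][:2]-[522,119.5])@R).round(2),"z",s["eef_pos"][2].round(2),"F jig xy",(F[:2]@R).round(2),"Fz",F[2].round(2),"M",s["moment"].round(2),"yaw",np.degrees(s["tcp_rot"][2]).round(2))
E
python3 -c "
from h import *
f()"
```

```text
t 7.85 jig xy [ -1.83 -34.25] z 42.62 F jig xy [-2.67 -0.21] Fz 4.93 M [-0.13  0.47 -0.01] yaw 105.41
```

step_arm([
  [[0,0.4,-0.2,0,-1],[0,0.8,-0.2,0,-1],[0,1.2,-0.2,0,-1],[0,1.2,-0.2,0,-1]],
])

```text
t: 8.18
eef_pos: [530.3, 86.3, 42.6]
tcp_rot: [3.141, -0.0, 1.84]
ft_force: [-2.9, -1.5, 5.2]
opening: 0.357
grip_force: 30.0
```

```bash
python3 -c "
from h import *
f()"
```

```text
t 8.18 jig xy [ -0.78 -34.23] z 42.63 F jig xy [-3.2  -0.66] Fz 5.17 M [-0.13  0.4  -0.03] yaw 105.4
```

step_arm([
  [[0,0.4,-0.3,0,-1],[0,0.8,-0.3,0,-1],[0,0.8,-0.3,0,-1]],
])

```text
t: 8.43
eef_pos: [531.0, 86.5, 42.6]
tcp_rot: [-3.142, -0.0, 1.84]
ft_force: [-0.9, -0.5, 0.2]
opening: 0.355
grip_force: 30.0
```

```bash
python3 -c "
from h import *
f()"
```

```text
t 8.43 jig xy [ -0.09 -34.19] z 42.62 F jig xy [-0.98 -0.21] Fz 0.19 M [-0.06  0.07  0.02] yaw 105.4
```

step_arm([
  [[0,0.4,0,0,-1],[0,0.8,0,0,-1],[0,0.8,0,0,-1]],
])

```text
t: 8.68
eef_pos: [531.2, 86.6, 42.7]
tcp_rot: [-3.14, -0.0, 1.84]
ft_force: [-4.2, -1.1, 2.2]
opening: 0.354
grip_force: 30.0
```

```bash
python3 -c "
from h import *
f()"
```

```text
t 8.68 jig xy [  0.18 -34.13] z 42.68 F jig xy [-4.36  0.11] Fz 2.2 M [-0.34  0.67 -0.01] yaw 105.41
```

step_arm([
  [[0,0.2,0,0,-1],[0,0.4,0,0,-1],[0,0.4,0,0,-1]],
])

```text
t: 8.93
eef_pos: [531.3, 86.7, 42.7]
tcp_rot: [-3.14, -0.0, 1.84]
ft_force: [-6.4, -2.7, 3.2]
opening: 0.353
grip_force: 30.0
```

```bash
python3 -c "
from h import *
f()"
```

```text
t 8.93 jig xy [  0.23 -34.11] z 42.69 F jig xy [-6.92 -0.94] Fz 3.17 M [-0.4   0.92 -0.07] yaw 105.4
```

step_arm([
  [[0,0.1,0,0.3,-1],[0,0.2,0,0.5,-1],[0,0.2,0,0.5,-1]],
])

```text
t: 9.18
eef_pos: [531.3, 86.7, 42.7]
tcp_rot: [-3.139, -0.0, 1.831]
ft_force: [-7.9, -2.3, 3.7]
opening: 0.347
grip_force: 30.0
```

```bash
python3 -c "
from h import *
f()"
```

```text
t 9.18 jig xy [  0.27 -34.08] z 42.71 F jig xy [-8.26 -0.14] Fz 3.72 M [-0.47  1.08  0.27] yaw 104.93
```

Both dowels are loaded (the moment changed sign and the force is about 8 N). I'll hold briefly, then slide along them towards the stop.

step_arm([
  [[0,0,0,0,-1],[0,0,0,0,-1],[0.8,0,0,0,-1],[1.6,0,0,0,-1],[2.4,0,0,0,-1],[3.2,-0.1,0,0,-1],[4,-0.1,0,0,-1],[4.8,-0.1,0,0,-1]],
])

```text
t: 9.85
eef_pos: [530.2, 90.9, 42.7]
tcp_rot: [-3.14, 0.0, 1.832]
ft_force: [-6.0, -6.4, 2.8]
opening: 0.352
grip_force: 30.0
```

```bash
python3 -c "
from h import *
f()"
```

```text
t 9.85 jig xy [  0.27 -29.78] z 42.73 F jig xy [-7.43 -4.56] Fz 2.78 M [-1.27  0.93  0.17] yaw 104.94
```

step_arm([
  [[0.8,0,0,0,-1],[1.6,0,0,0,-1],[2.4,0,0,0,-1],[3.2,0,0,0,-1],[4,-0.1,0,0,-1],[4.8,-0.1,0,0,-1],[5.6,-0.1,0,0,-1],[6.4,-0.1,0,0,-1]],
])

```text
t: 10.52
eef_pos: [528.4, 97.1, 42.7]
tcp_rot: [-3.14, 0.0, 1.832]
ft_force: [-5.9, -7.4, 2.8]
opening: 0.349
grip_force: 30.0
```

```bash
python3 -c "
from h import *
f()"
```

```text
t 10.52 jig xy [  0.22 -23.34] z 42.69 F jig xy [-7.67 -5.56] Fz 2.82 M [-1.19  0.95  0.17] yaw 104.94
```

step_arm([
  [[0.6,0,0,0,-1],[1.2,0,0,0,-1],[1.8,0,0,0,-1],[2.4,0,0,0,-1],[3,0,0,0,-1],[3.6,0,0,0,-1]],
])

```text
t: 11.02
eef_pos: [527.5, 100.5, 42.7]
tcp_rot: [-3.14, 0.0, 1.831]
ft_force: [-6.9, -7.6, 3.1]
opening: 0.351
grip_force: 30.0
```

```bash
python3 -c "
from h import *
f()"
```

```text
t 11.02 jig xy [  0.24 -19.79] z 42.7 F jig xy [-8.69 -5.47] Fz 3.14 M [-1.31  0.92  0.17] yaw 104.93
```

step_arm([
  [[0.4,0,0,0,-1],[0.8,0,0,0,-1],[1.2,0,0,0,-1],[1.2,0,0,0,-1]],
])

```text
t: 11.35
eef_pos: [527.2, 101.7, 42.7]
tcp_rot: [-3.14, 0.0, 1.831]
ft_force: [-5.7, -5.6, 3.1]
opening: 0.353
grip_force: 30.0
```

step_arm([
  [[0.4,0,0,0,-1],[0.8,0,0,0,-1],[0.8,0,0,0,-1]],
])

```text
t: 11.6
eef_pos: [526.9, 102.5, 42.7]
tcp_rot: [-3.14, 0.0, 1.832]
ft_force: [-6.5, -6.9, 3.6]
opening: 0.35
grip_force: 30.0
```

```bash
python3 -c "
from h import *
f()"
```

```text
t 11.6 jig xy [  0.26 -17.68] z 42.73 F jig xy [-8.12 -4.92] Fz 3.57 M [-1.13  1.01  0.17] yaw 104.94
```

step_arm([
  [[0.4,0,0,0,-1],[0.8,0,0,0,-1],[0.8,0,0,0,-1]],
])

```text
t: 11.85
eef_pos: [526.7, 103.2, 42.7]
tcp_rot: [-3.14, 0.0, 1.832]
ft_force: [-6.7, -7.3, 3.9]
opening: 0.351
grip_force: 30.0
```

```bash
python3 -c "
from h import *
f()"
```

```text
t 11.85 jig xy [  0.22 -16.92] z 42.71 F jig xy [-8.39 -5.31] Fz 3.9 M [-1.14  0.9   0.22] yaw 104.94
```

step_arm([
  [[0.4,0,0,0,-1],[0.8,0,0,0,-1],[0.8,0,0,0,-1]],
])

```text
t: 12.1
eef_pos: [526.7, 103.4, 42.7]
tcp_rot: [-3.14, 0.001, 1.832]
ft_force: [-3.8, -12.0, 3.4]
opening: 0.346
grip_force: 30.0
```

```bash
python3 -c "
from h import *
f()"
```

```text
t 12.1 jig xy [  0.29 -16.75] z 42.71 F jig xy [ -6.86 -10.53] Fz 3.36 M [-2.18  0.82  0.22] yaw 104.96
```

Contact with the stop. I'm easing the twist to balance the dowels and pressing slightly more.

step_arm([
  [[0.2,0.1,0,-0.2,-1],[0.4,0.3,0,-0.3,-1],[0.4,0.3,0,-0.3,-1]],
])

```text
t: 12.35
eef_pos: [526.7, 103.5, 42.7]
tcp_rot: [-3.139, 0.001, 1.837]
ft_force: [-5.9, -15.9, 5.3]
opening: 0.354
grip_force: 30.0
```

```bash
python3 -c "
from h import *
f()"
```

```text
t 12.35 jig xy [  0.31 -16.69] z 42.73 F jig xy [ -9.96 -13.78] Fz 5.28 M [-2.87  1.02 -0.03] yaw 105.24
```

step_arm([
  [[0,0,0,0,-1],[0,0,0,0,-1],[0,0,0,0,-1],[0,0,0,0,-1],[0,0,0,0,-1],[0,0,0,0,-1]],
])

```text
t: 12.85
eef_pos: [526.7, 103.5, 42.7]
tcp_rot: [-3.139, 0.001, 1.837]
ft_force: [-6.2, -15.4, 4.7]
opening: 0.354
grip_force: 30.0
```

```bash
python3 -c "
from h import *
f()"
```

```text
t 12.85 jig xy [  0.33 -16.68] z 42.72 F jig xy [-10.09 -13.25] Fz 4.71 M [-2.89  0.96 -0.02] yaw 105.23
```

Held pressed for 0.5 s with well-balanced forces. I'm relaxing the stored push, then releasing.

step_arm([
  [[-0.3,-0.3,-0.1,0,-1],[-0.7,-0.7,-0.2,0,-1],[-0.7,-0.7,-0.2,0,-1]],
])

```text
t: 13.1
eef_pos: [526.7, 103.4, 42.7]
tcp_rot: [-3.14, 0.0, 1.836]
ft_force: [-3.6, -8.8, -0.5]
opening: 0.355
grip_force: 30.0
```

```bash
python3 -c "
from h import *
f()"
```

```text
t 13.1 jig xy [  0.26 -16.8 ] z 42.74 F jig xy [-5.81 -7.55] Fz -0.51 M [-1.54  0.6  -0.05] yaw 105.21
```

step_arm([
  [[-0.3,-0.3,0,0,-1],[-0.6,-0.6,0,0,-1],[-0.6,-0.6,0,0,-1]],
])

```text
t: 13.35
eef_pos: [526.6, 103.3, 42.7]
tcp_rot: [-3.141, -0.0, 1.836]
ft_force: [0.1, -2.7, -5.0]
opening: 0.351
grip_force: 30.0
```

```bash
python3 -c "
from h import *
f()"
```

```text
t 13.35 jig xy [  0.16 -16.83] z 42.7 F jig xy [-0.66 -2.65] Fz -5.01 M [-0.65  0.18  0.  ] yaw 105.21
```

step_arm([
  [[0,0,0,0,0.1],[0,0,0,0,0.1],[0,0,0,0,0.1],[0,0,0,0,0.1],[0,0,0,0,0.1],[0,0,0,0,0.1]],
])

```text
t: 13.85
eef_pos: [526.8, 103.5, 43.1]
tcp_rot: [3.141, -0.0, 1.836]
ft_force: [-0.2, -0.5, -0.0]
opening: 0.55
grip_force: 0.0
```

```bash
python3 -c "
from h import *
f()"
```

```text
t 13.85 jig xy [  0.37 -16.66] z 43.1 F jig xy [-0.31 -0.47] Fz -0.01 M [-0.05  0.07 -0.  ] yaw 105.21
```

Released with no residual force. I'm retracting straight up, then back along jig -y to look.

step_arm([
  [[0,0,-10,0,0.1],[0,0,-30,0,0.1],[0,0,-65,0,0.1],[0,0,-100,0,0.1],[-30,0,-130,0,0.1],[-65,0,-140,0,0.1],[-80,0,-140,0,0.1],[-80,0,-140,0,0.1]],
])

```text
t: 14.52
eef_pos: [548.6, 23.8, 184.8]
tcp_rot: [3.139, 0.001, 1.834]
ft_force: [-0.3, 1.1, -0.4]
opening: 0.553
grip_force: 0.0
```

```bash
python3 -c "
from h import *
f()
im=env.read_camera('wrist');cv2.imwrite('pics/w5.png',im);cv2.imwrite('pics/w5z.png',cv2.resize(im[:260,130:390],(780,600),interpolation=2) if 0 else cv2.resize(im[:230,140:370],(600,600),interpolation=2))"
```

```text
t 14.52 jig xy [  0.21 -99.37] z 184.75 F jig xy [0.01 1.09] Fz -0.36 M [-0.07  0.01 -0.04] yaw 105.06
```

View pics/w5z.png

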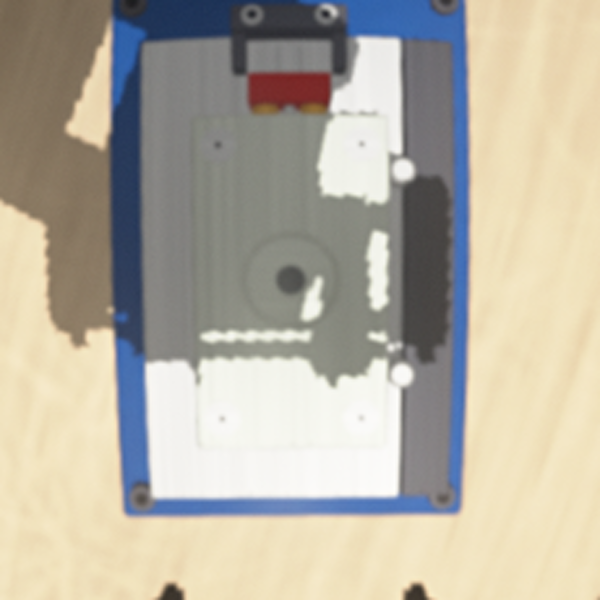

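The cover lies with its end at the brass buttons (row ≈112) and its long side against both dowels (column ≈390). It is square to the jig and the gripper is clear, so I'm handing in.

```bash
python3 -c "
from cell import env
print(env.job_done())"
```

```text
the job is handed in; nothing more can be done
None
```

The job is handed in after about 15 s of robot time: the cover was pressed against both dowels (about 10 N in all) and the end stop (about 11–13 N), then released, and the last wrist picture shows it seated. The hand-in returned no verdict, and the start gap to the stop was about 18 mm rather than two finger-breadths, so that the cover would reach both dowels.

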